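Present a trackball's ball to the inspection camera

TASK

Lift the dust lid off the small dish by its knob and set it down gently, right way up, in the empty grey tray. Then take the dish by its handle, lift it to the height of the inspection camera's lens and turn it a quarter turn so that the handle points straight away from the lens, keeping the dish level and the loose ball in its middle all the way and never touching the ball. Finish still holding the dish there in the air, level and motionless, with the ball on the lens's axis 90 mm in front of the lens; leave everything else on the bench where it is and do not knock the camera.

Things in the scene. Friction and masses are not known exactly. Their poses are not given: they have to be found in the camera images.
- lid_knob (a point): Centre of the black knob of the dust lid (24 mm across, 17 mm tall, its top 10 mm above this point). The lid is a round steel cover, 91 mm across, with a 24 mm skirt, open below, 110 g: its roof is 21 mm below this point, its rim 53 mm below. It starts loose on the dish's rim, over the ball, inside a 3 mm high lip. z is up when right way up
- lid: The same lid; origin at the centre of its lower rim, 53 mm under the knob's centre
- dish_grip (a point): Middle of the dish's handle, half-way up it, 84 mm from the dish's middle and 24 mm above its foot: the place to hold. The handle is a straight black bar 14 mm wide, 12 mm tall, from 53 to 115 mm from the dish's middle. Axes as the dish: the handle points along -x, z is up. Dish with handle 160 g, mostly round the dish's middle: grip firmly
- dish_middle (a point): Where the ball's centre lies when it is in the dish's middle, 25 mm above the dish's foot. Round aluminium dish, 100 mm across, 29 mm high, hollowed to 8 mm above its foot, rising 7 degrees within 14 mm of the middle, steeper outside. Stands on the mat, handle crosswise to the lens's axis (within 9 degrees), on the camera's +y side. Axes: handle along -x, z up
- dish: The same dish; origin at the centre of its foot, 25 mm under dish_middle. The ball rolls back to the middle while the dish is level and moved calmly; it rolls off the middle if the dish tilts more than 7 degrees or is jerked
- ball_center (a point): Centre of the loose black ball (a trackball's ball), 34 mm across, 35 g; starts in the middle of the dish, hidden under the lid
- ball: The same ball; origin at its centre
- focus (a point): Point on the lens's axis 90 mm in front of the lens, 132 mm above the table: where the ball's centre must be at the end. Axes of the camera: its +x runs from this point straight to the lens, y to the left seen from behind the dish looking at the lens, z up
- camera: Inspection camera that looks level across the bench towards the robot: black camera with a 37 mm lens and a 66 mm ring light on a steel post, dark foot plate 130 x 100 mm, 214 mm high over all; fixed to the bench. Origin at the centre of its underside, 160 mm beyond focus along the camera's +x; the lens's front is 70 mm from it on the -x side. Do not touch
- tray_floor (a point): Centre of the inner floor of the empty grey tray (170 x 145 mm outside, long side along x, 14 mm high walls 3 mm thick, floor 3 mm above the bench mat), fixed; there the lid goes. Lid set down in it: knob centre 53 mm above this point
- trackball_case: Bystander: black trackball housing with an empty round socket, 136 x 96 x 38 mm; origin under its middle, on the mat
- flux_jar: Bystander: amber jar with white cap, 60 mm across, 54 mm high; origin under its middle
- solder_reel: Bystander: reel of solder standing on end, 62 mm across, 44 mm high; origin under its middle
- screwdriver: Bystander: screwdriver lying along its x, 150 mm long, on the robot's side of the dish; origin under its middle
- tweezers: Bystander: steel tweezers lying along x, 118 mm long, 6 mm high, beside the camera foot, towards the tray; origin under the middle
- circuit_board: Bystander: green circuit board lying flat, 74 x 52 mm, 13 mm high with its parts; origin under its middle
There are look-alikes about, which are no part of the job. Leave any orange look-alike of the camera alone. What is shaped like the lid but blue is not meant.

How it is judged:
On the way, in this order (a step that is already met when the one before it is completed fails the run):
1. the lid stands right way up in the tray, released and at rest, and the dish still stands on the mat (horizontal distance between lid_knob and tray_floor below 0.045 m and z of lid_knob in the frame of tray_floor between 0.046 and 0.06 m and angle between lid_knob's own z axis and vertical below 0.08 rad and contact force between lid and the fingers below 0.1 N and linear speed of lid below 0.03 m/s and height (world z) of dish below 0.012 m), for 0.2 s.
2. the dish is held in the air at least 30 mm above the mat, level, with the ball in its middle (height (world z) of dish above 0.032 m and contact force between dish and the fingers above 1 N and angle between dish_middle's own z axis and vertical below 0.15 rad and distance between ball_center and dish_middle below 0.012 m), for 0.2 s.
At the end, for the whole second after the job is handed in: Lid right way up in the tray, let go. Dish held by the fingers alone, foot 68 mm or more above the mat, still, level within 0.11 rad, handle pointing away from the lens within 0.2 rad; ball within 10 mm of the dish's middle and within 20 mm of the focus point 90 mm before the lens (horizontal distance between lid_knob and tray_floor below 0.045 m and z of lid_knob in the frame of tray_floor between 0.046 and 0.06 m and angle between lid_knob's own z axis and vertical below 0.08 rad and contact force between lid and the fingers below 0.1 N and linear speed of lid below 0.03 m/s and distance between ball_center and focus below 0.02 m and angle between the x axis of dish_middle and the x axis of focus, either way round below 0.2 rad and x of dish_grip in the frame of focus below -0.05 m and angle between dish_middle's own z axis and vertical below 0.11 rad and distance between ball_center and dish_middle below 0.01 m and height (world z) of dish above 0.07 m and contact force between dish and the fingers above 1 N and linear speed of dish below 0.02 m/s and angular speed of dish below 0.15 rad/s and linear speed of ball below 0.04 m/s); the arm keeps its last pose, push and grip.
It fails at once if the ball rolls more than 18 mm from the middle of the dish, or the dish tilts more than 0.2 rad (distance between ball_center and dish_middle above 0.018 m or angle between dish_middle's own z axis and vertical above 0.2 rad).
It fails at once if the robot touches the ball (contact force between ball and the fingers above 0.3 N or contact force between ball and the arm above 0.3 N).
It fails at once if the lid is dropped (falls free at more than 0.6 m/s) (linear speed of lid above 0.6 m/s and contact force between lid and the fingers below 0.05 N).
It fails at once if the camera is knocked (contact force between camera and anything else above 3 N).
It fails at once if a bystander is moved by more than 25 mm (distance of any of trackball_case, flux_jar, solder_reel, screwdriver, tweezers, circuit_board from where it was at the start of the episode above 0.025 m).
It also fails if it takes over 64 s, if anything falls off the work surface, if the arm or the gripper's body presses on something with over 40 N, if the wrist force passes 120 N, or if a joint passes its speed limit or range.

ROBOT

A 6-joint arm with a two-finger parallel gripper is mounted at the origin on the work surface. World frame = base frame: x ahead of the robot, y to its left, z up, the work surface at z = 0. Lengths are in m, angles in rad, forces in N, time in s.
With the tool pointing down it reaches from about 0.25 to 0.725 m from the base axis. Payload 4 kg.
Tool frame: the origin (TCP) lies midway between the tips of the shut fingers; the grasp point (between the pads) lies pinch_z behind it (pinch_z is the distance from the TCP to the grasp point, in m); z points along the fingers, y is the direction in which the jaws open and shut (so a half turn about z gives the same grasp; the last joint's range is limited). The gripper opens to 85 mm and grips with 20 to 120 N. Pads are 22 mm wide; open, the fingers measure 114 mm over their backs; the gripper's body (76 mm by 85 mm) begins 54 mm behind the grasp point. The pads swing forward as they close: fully open they stand 13 mm farther back than shut.
Start: joints at [1.181, 0.241, 0.005, 1.335, 0, 1.571], TCP at [0.19, 0.462, 0.231] pointing down, gripper open.
Joint ranges: [-2.72, 2.72], [-1.05, 1.87], [-1.09, 1.28], [-1.99, 2.15], [-1.42, 1.44], [-3.14, 3.14]. Speed limits (rad/s): [2.79, 2.79, 3.14, 3.14, 3.14, 3.14].

INTERFACE

Orientations are given as a unit quaternion [x, y, z, w].
In Python, from workcell import * gives the robot as it stands.
- The arm moves only by the tool move_arm, never from a script. Its argument "motion" is a list of rows, each a list of 3 entries, a list of its own where there are three numbers: the finger opening in mm, from 0 to 85.4, then the shift along the tool's x, y, z in units of 50 mm (1.0 is 50 mm), then the turn about the tool's z in units of 6 degrees (1.0 is 6 degrees). In form: [[claw, [dx, dy, dz], roll], ...]. A call has exactly 10 rows; each row is the pose to reach, as a shift and turn from the pose commanded when the call began, along the tool's axes at that moment; what a row does not reach only later rows make up. A row lasts 1/10 s, in which the tool goes at most 50 mm and 8.59 degrees, less where a joint would pass 70% of its speed; a pose out of reach is approached as far as the arm can. A call with a gripper value outside its range is refused whole. The fingers move at their own pace and stop on an object; the grip force is fixed at half the most. Time passes only in rows, so rows that repeat a pose let the fingers close, or fill a call up. It gives the time, the measured TCP pose, the force and the opening at its end, in the units of the state.
- get_obs(): the state, without advancing time (a new reading comes with each control period).
- camera(name): name is "scene" or "top" or "wrist"; returns a dict with "color" (420x560x3 uint8, red, green, blue), "fx", "fy", "cx", "cy" (pixels), "rvec" (rotation vector, rad) and "tvec" (3), from world to camera coordinates, as OpenCV has them; the wrist camera has in their place "mount" (4x4, takes a point from camera to tool coordinates, whose origin is the TCP and whose axes are the flange's). Camera axes: x right, y down, z forward; pixel columns grow to the right and rows downward; lengths in m; the calibration is good to about 2 mm. The wrist camera is an equidistant fisheye: a pixel r from the principal point sees the ray r / f radians off the axis. A picture is of the moment at which its call begins: read the wrist's pose just before it. There is no depth.
- job_done(): hands the job in, once; it reports no verdict.
The state is a dict: "clock": time; "joint_pos": joint angles; "joint_vel": joint speeds; "tau": joint torques, N m; "eef_pos": TCP position; "tool_rot": TCP orientation; "ft_force": force on the tool from outside, world axes, zero at the start; "ft_torque": the same for the moment, N m; "grip_width": finger opening in m.
Only numpy, scipy, OpenCV 4.12 (cv2) and the standard library are available. Lean on these libraries where they do the work, as an engineer would, in place of code of your own. Each camera call takes 0.05 s, during which the arm holds its last target.

## Working session

There is one attempt and no reset: what is moved stays moved. The work goes in short steps, Python scripts to look and compute and a tool call to move; the robot and the scene stay as the last step left them, time stands still between calls to the robot, and variables do not carry over. Pictures are saved under pics/ and viewed, and the job is handed in when it is done.

Besides the shell and the picture viewer there is one more tool, called after "Request:" as a command line: name --argument value ..., lists and objects as JSON in quotes. move_arm: Moves the arm, as the interface text tells. Its arguments: {"type":"object","properties":{"motion":{"type":"array","items":{"type":"array"}}},"required":["motion"]}

```bash
mkdir -p pics; ls; python3 - <<'E'
from workcell import *
import cv2
o=get_obs(); print(o)
for n in ["scene","top","wrist"]:
    c=camera(n); cv2.imwrite(f"pics/{n}0.png",c["color"][:,:,::-1])
    print(n,{k:v for k,v in c.items() if k!="color"})
try: print(pinch_z)
except Exception as e: print(e)
E
```

```text
pics
{'clock': 0.0, 'joint_pos': array([1.18100802e+00, 2.41401099e-01, 3.73857456e-03, 1.33521920e+00,
       8.44100841e-06, 1.57081683e+00]), 'joint_vel': array([-0.00216498, -0.00189827, -0.00093256, -0.00084743,  0.001141  ,
        0.00126089]), 'tau': array([-1.61138061e-03, -3.72318077e+01,  2.52407777e+01,  1.67583913e-02,
       -1.94296990e-04,  8.16082519e-06]), 'eef_pos': array([0.18975337, 0.46191015, 0.23042438]), 'tool_rot': array([ 1.93672653e-01,  9.81065653e-01, -1.02214256e-03, -2.06061821e-04]), 'ft_force': array([0.14213482, 0.28744031, 0.57527625]), 'ft_torque': array([-0.04558291, -0.02574282, -0.00302451]), 'grip_width': 0.08505056934218944}
scene {'fx': 475.2069462885212, 'fy': 475.2069462885212, 'cx': 277.8098060128918, 'cy': 206.50642436908947, 'rvec': array([ 1.06896515,  2.45520879, -0.94191798]), 'tvec': array([ 0.39563782, -0.23554913,  1.50515541])}
top {'fx': 484.19761428898414, 'fy': 484.19761428898414, 'cx': 278.1973141833043, 'cy': 208.562246531816, 'rvec': array([ 2.15064463, -2.20041296,  0.11433011]), 'tvec': array([-0.0159187 ,  0.57686059,  1.13927267])}
wrist {'fx': 325.19226210127806, 'fy': 325.19226210127806, 'cx': 279.1846521642345, 'cy': 213.32798216677318, 'mount': array([[-5.99298789e-04, -9.46949378e-01, -3.21382196e-01,
         8.29763804e-02],
       [ 9.99999818e-01, -5.45741036e-04, -2.56733406e-04,
        -1.05056295e-05],
       [ 6.77220866e-05, -3.21382291e-01,  9.46949533e-01,
        -1.42683900e-01],
       [ 0.00000000e+00,  0.00000000e+00,  0.00000000e+00,
         1.00000000e+00]])}
0.0187
```

View pics/scene0.png

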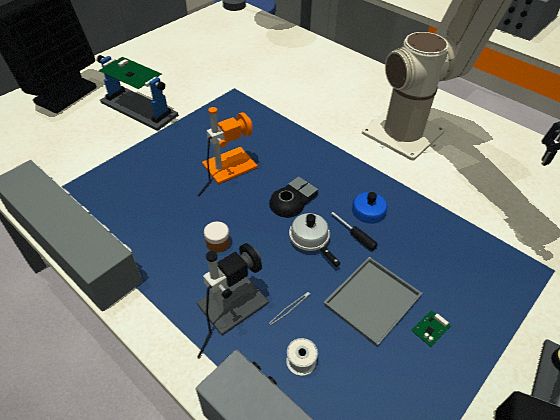

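View pics/top0.png

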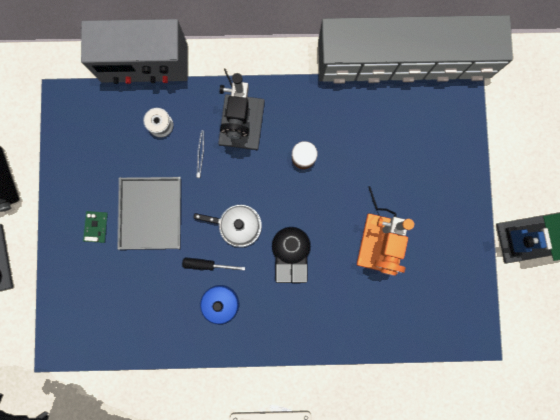

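View pics/wrist0.png

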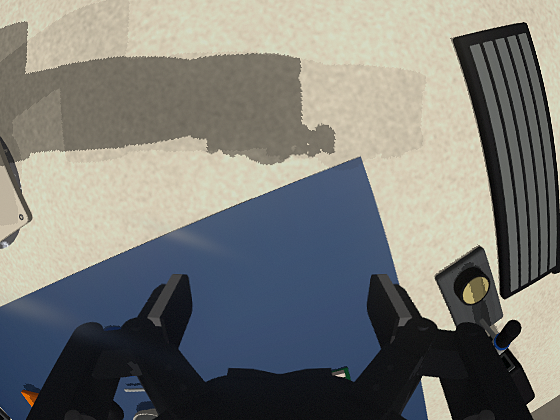

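```bash
cat > h.py <<'E'
from workcell import *
import numpy as np, cv2
from scipy.spatial.transform import Rotation as R
def ray(c,uv):
    uv=np.atleast_2d(uv).astype(float)
    Rm=cv2.Rodrigues(c["rvec"])[0]; o=-Rm.T@c["tvec"]
    d=np.c_[(uv[:,0]-c["cx"])/c["fx"],(uv[:,1]-c["cy"])/c["fy"],np.ones(len(uv))]@Rm
    return o,d
def plane(c,uv,z):
    o,d=ray(c,uv); return o+d*((z-o[2])/d[:,2])[:,None]
def proj(c,P):
    return cv2.projectPoints(np.atleast_2d(P).astype(float),c["rvec"],c["tvec"],np.array([[c["fx"],0,c["cx"]],[0,c["fy"],c["cy"]],[0,0,1.]]),None)[0].reshape(-1,2)
def crop(c,x0,y0,x1,y1,s,name):
    im=cv2.resize(c["color"][y0:y1,x0:x1,::-1],None,fx=s,fy=s,interpolation=cv2.INTER_CUBIC); cv2.imwrite("pics/"+name,im)
E
python3 - <<'E'
from h import *
t=camera("top"); s=camera("scene")
crop(t,180,60,300,260,3,"tz.png"); crop(s,190,180,350,350,3.5,"sz.png")
hsv=cv2.cvtColor(t["color"],cv2.COLOR_RGB2HSV)
# tray: contour of greyish, in region
sub=np.zeros(hsv.shape[:2],np.uint8); sub[165:265,105:192]=1
m=((hsv[:,:,1]<90)&(sub>0)).astype(np.uint8)
cs,_=cv2.findContours(m,cv2.RETR_EXTERNAL,cv2.CHAIN_APPROX_NONE)
c=max(cs,key=cv2.contourArea); r=cv2.minAreaRect(c); print("tray rect px",r)
print(plane(t,cv2.boxPoints(r),0.014)); print("ctr",plane(t,[r[0]],0.014))
E
```

```text
tray rect px ((148.5, 212.5), (73.0, 63.0), 90.0)
[[0.66673616 0.36375067 0.014     ]
 [0.66333885 0.20965535 0.014     ]
 [0.48488961 0.21030383 0.014     ]
 [0.48840182 0.36216429 0.014     ]]
ctr [[0.57519075 0.28650228 0.014     ]]
```

View pics/tz.png

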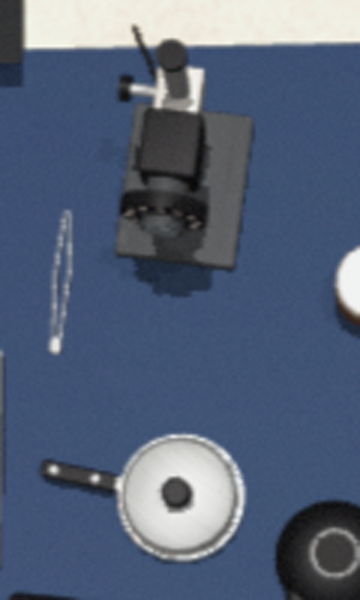

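View pics/sz.png

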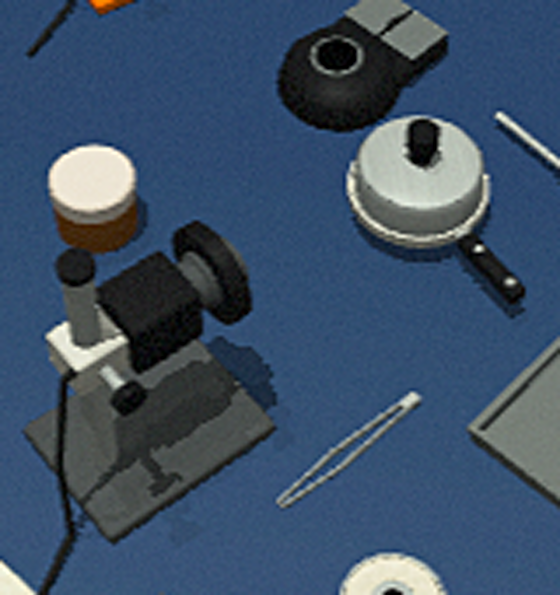

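```bash
cat >> h.py <<'E'
def tri(c1,u1,c2,u2):
    o1,d1=ray(c1,u1);o2,d2=ray(c2,u2);d1=d1[0];d2=d2[0]
    k=np.linalg.lstsq(np.c_[d1,-d2],o2-o1,rcond=None)[0]
    a=o1+k[0]*d1;b=o2+k[1]*d2
    return (a+b)/2,np.linalg.norm(a-b)
E
python3 - <<'E'
from h import *
np.set_printoptions(precision=4,suppress=True)
t=camera("top"); s=camera("scene")
T=lambda x,y:(x/3+180-.33,y/3+60-.33); S=lambda x,y:(x/3.5+190-.36,y/3.5+180-.36)
FL,FR,BR=T(118,253),T(233,269),T(252,118)
sFL,sBL,sBR=S(273,428),S(115,542),S(25,432)
print("tri FL",tri(t,FL,s,sFL),"BR",tri(t,BR,s,sBR))
for z in (0.01,):
    P=plane(t,[FL,FR,BR],z); Q=plane(s,[sFL,sBL,sBR],z); print(P,Q)
    for A in (P,Q): print("edge lens",np.linalg.norm(A[1]-A[0]),np.linalg.norm(A[2]-A[1]))
    print("ctr",(P[0]+P[2])/2,(Q[0]+Q[2])/2)
    print("y-ax ang",np.degrees(np.arctan2(*(P[0]-P[1])[[1,0]])),"x ax",np.degrees(np.arctan2(*(P[2]-P[1])[[1,0]])),np.degrees(np.arctan2(*(Q[1]-Q[0])[[1,0]])))
# knob & lid
print("knob top ctr", tri(t,T(176,490),s,S(423,127)))
for n,c,(x0,y0,x1,y1) in (("top",t,(212,200,266,252)),("scene",s,(285,205,335,255))):
    hsv=cv2.cvtColor(c["color"],cv2.COLOR_RGB2HSV); m=np.zeros(hsv.shape[:2],np.uint8)
    m[y0:y1,x0:x1]=((hsv[:,:,1]<80)&(hsv[:,:,2]>100))[y0:y1,x0:x1]
    cs,_=cv2.findContours(m,cv2.RETR_EXTERNAL,cv2.CHAIN_APPROX_NONE);k=max(cs,key=cv2.contourArea)
    e=cv2.fitEllipse(k); print(n,e)
    if n=="top": print("dish rim",plane(c,[e[0]],0.03),"r",e[1][0]/2/c["fx"]*(1.1))
# handle ends
h=plane(t,[T(42,467),T(118,484)],0.03); h[:,2]; print("handle",h,np.degrees(np.arctan2(*(h[0]-h[1])[[1,0]])))
# tray inner/corners from scene
print("tray corners top z.014",plane(t,[(118,178),(181,178),(181,249),(118,250)],.014))
print("tray corners scene",plane(s,[(371,258),(421,299),(374,343),(324,298)],.014))
E
```

```text
tri FL (array([0.7424, 0.114 , 0.0083]), np.float64(0.0004031994841744088)) BR (array([0.8542, 0.0007, 0.0103]), np.float64(0.00014778668804427407))
[[0.7421 0.1136 0.01  ]
 [0.7266 0.019  0.01  ]
 [0.8543 0.0007 0.01  ]] [[0.743  0.1149 0.01  ]
 [0.867  0.0992 0.01  ]
 [0.854  0.0006 0.01  ]]
edge lens 0.0959479522528976 0.12901949079074132
edge lens 0.12495712362118294 0.09942027849756759
ctr [0.7982 0.0572 0.01  ] [0.7985 0.0577 0.01  ]
y-ax ang 80.70867771633989 x ax -8.146366499043735 -7.215966874951494
knob top ctr (array([0.539 , 0.0627, 0.0943]), np.float64(0.0003585426083355395))
top ((239.79908752441406, 225.18910217285156), (42.30928421020508, 43.10129165649414), 96.6926498413086)
dish rim [[0.5382 0.0639 0.03  ]] r 0.04805910981156647
scene ((309.2704772949219, 230.99551391601562), (35.461341857910156, 39.97715759277344), 98.45743560791016)
handle [[0.5644 0.1741 0.03  ]
 [0.5494 0.1136 0.03  ]] 76.08371217719831
tray corners top z.014 [[0.6617 0.3613 0.014 ]
 [0.6583 0.2072 0.014 ]
 [0.4848 0.2079 0.014 ]
 [0.4859 0.3597 0.014 ]]
tray corners scene [[0.4846 0.2159 0.014 ]
 [0.5013 0.3655 0.014 ]
 [0.6631 0.3491 0.014 ]
 [0.65   0.2028 0.014 ]]
```

Request:
move_arm --motion '[[85,[-0.4,-0.2,0],0.5],[85,[-1.2,-0.6,0],1.8],[85,[-2.0,-1.0,0],3.1],[85,[-2.8,-1.4,0],4.4],[85,[-3.6,-1.8,0],5.7],[85,[-4.4,-2.2,0.0],7.0],[85,[-5.2,-2.6,0.0],8.3],[85,[-6.0,-3.0,0.0],9.6],[85,[-6.6,-3.3,0.0],10.6],[85,[-7.0,-3.5,0.0],11.2]]'

```text
clock: 1.35
eef_pos: [0.4486, 0.1655, 0.2313]
tool_rot: [0.706, 0.708, 0.0, 0.0]
ft_force: [-0.4, 0.4, -1.2]
grip_width: 0.0847
```

```bash
cat >> h.py <<'E'
np.set_printoptions(precision=4,suppress=True)
def state():
    o=get_obs(); Rm=R.from_quat(o["tool_rot"]).as_matrix()
    return o["eef_pos"],Rm
def go(p,yawx=None):
    e,Rm=state(); y0=np.degrees(np.arctan2(Rm[1,0],Rm[0,0]))
    d=Rm.T@(np.array(p)-e)/0.05
    print("at",e,"yawx %.2f"%y0,"j",get_obs()["joint_pos"],"shift",d, "roll", None if yawx is None else -((yawx-y0+180)%360-180)/6)
E
python3 - <<'E'
from h import *
go([0.539,0.063,0.16],76.5)
E
```

```text
at [0.4486 0.1655 0.2313] yawx 90.13 j [ 0.3537  0.1972 -0.0505  1.3227 -0.0003  1.9223] shift [-2.0544  1.8021  1.4276] roll 2.2712871564060038
```

Request:
move_arm --motion '[[85,[-0.3,0.25,0.2],0.3],[85,[-0.6,0.55,0.4],0.7],[85,[-1.0,0.85,0.7],1.1],[85,[-1.35,1.2,0.9],1.5],[85,[-1.65,1.45,1.15],1.8],[85,[-1.9,1.65,1.3],2.1],[85,[-2.05,1.8,1.4],2.25],[85,[-2.05,1.8,1.4],2.25],[85,[-2.05,1.8,1.4],2.25],[85,[-2.05,1.8,1.4],2.25]]'

```text
clock: 2.35
eef_pos: [0.5379, 0.0665, 0.1619]
tool_rot: [0.782, 0.623, 0.0, 0.0]
ft_force: [0.5, 0.1, -0.3]
grip_width: 0.0853
```

```bash
cat >> h.py <<'E'
def wray(c,uv,e,Rm):
    v=np.array([uv[0]-c["cx"],uv[1]-c["cy"]]);r=np.hypot(*v);th=r/c["fx"]
    d=np.r_[v/r*np.sin(th),np.cos(th)] if r>0 else np.array([0,0,1.])
    M=c["mount"]; return e+Rm@M[:3,3], Rm@M[:3,:3]@d
def wproj(c,P,e,Rm):
    M=c["mount"]; q=M[:3,:3].T@(Rm.T@(np.array(P)-e)-M[:3,3]); th=np.arctan2(np.hypot(q[0],q[1]),q[2])
    return np.array([c["cx"],c["cy"]])+c["fx"]*th*q[:2]/np.hypot(q[0],q[1])
E
python3 - <<'E'
from h import *
go([0.539,0.063,0.1],76.5)
e,Rm=state();c=camera("wrist");cv2.imwrite("pics/w1.png",c["color"][:,:,::-1])
print(wproj(c,[0.539,0.063,0.091],e,Rm),wproj(c,[0.5576,0.1457,0.030],e,Rm))
E
```

```text
at [0.5379 0.0665 0.1619] yawx 77.03 j [ 0.1229  0.3614 -0.012   1.1968  0.0002  1.9201] shift [-0.065   0.0357  1.2388] roll 0.08860243708564042
[282.0485 231.4335] [281.008  108.4641]
```

View pics/w1.png

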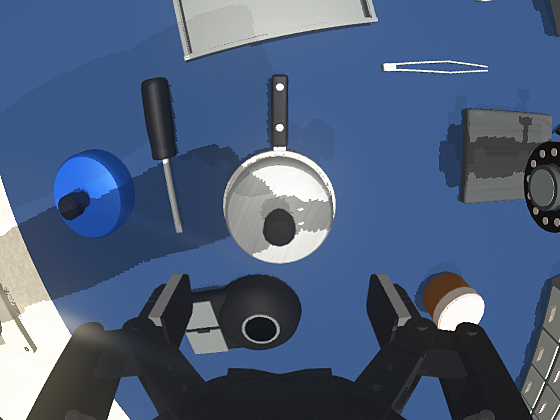

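```bash
python3 - <<'E'
from h import *
e,Rm=state();c=camera("wrist")
crop_=c["color"][190:260,240:320,::-1]; cv2.imwrite("pics/k.png",cv2.resize(crop_,None,fx=7,fy=7,interpolation=cv2.INTER_CUBIC))
o,d=wray(c,(279,231),e,Rm); P=o+d*((0.091-o[2])/d[2]); print(P)
o,d=wray(c,(279.5,109),e,Rm); print("handle",o+d*((0.03-o[2])/d[2]))
for uv in [(279.5,76),(279,146)]:
    o,d=wray(c,uv,e,Rm); print("h",o+d*((0.03-o[2])/d[2]))
go([P[0],P[1],0.0825-.0187+.002])
E
```

```text
[0.537  0.0638 0.091 ]
handle [0.5563 0.1456 0.03  ]
h [0.5626 0.1728 0.03  ]
h [0.5489 0.1151 0.03  ]
at [0.538  0.0665 0.162 ] yawx 77.03 j [ 0.123   0.3612 -0.0121  1.1965  0.0001  1.9201] shift [-0.0581 -0.0081  1.9232] roll None
```

View pics/k.png

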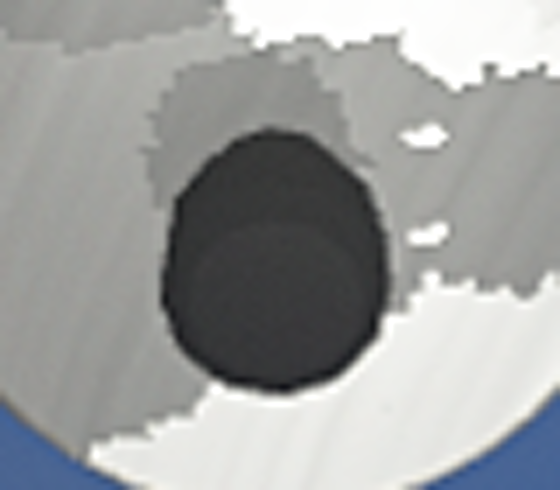

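Request:
move_arm --motion '[[75,[-0.03,0,0.2],0],[65,[-0.06,0,0.5],0],[65,[-0.08,0,0.8],0],[65,[-0.08,0,1.1],0],[65,[-0.08,0,1.4],0],[65,[-0.08,0,1.65],0],[65,[-0.08,0,1.8],0],[65,[-0.08,0,1.9],0],[65,[-0.08,0,1.97],0],[65,[-0.08,0,1.97],0]]'

```text
clock: 3.45
eef_pos: [0.5371, 0.062, 0.0627]
tool_rot: [0.783, 0.622, -0.0, -0.0]
ft_force: [-0.0, -0.2, -0.2]
grip_width: 0.0651
```

Request:
move_arm --motion '[[55,[0,0,0],0],[45,[0,0,0],0],[36,[0,0,0],0],[30,[0,0,0],0],[26,[0,0,0],0],[23,[0,0,0],0],[18,[0,0,0],0],[10,[0,0,0],0],[10,[0,0,0],0],[10,[0,0,0],0]]'

```text
clock: 4.45
eef_pos: [0.5373, 0.062, 0.0632]
tool_rot: [0.783, 0.622, 0.0, 0.0]
ft_force: [-2.1, -0.6, 6.1]
grip_width: 0.0222
```

```bash
python3 - <<'E'
from h import *
c=camera("wrist");cv2.imwrite("pics/w2.png",c["color"][:,:,::-1]); go([.537,.062,.15])
E
```

```text
at [0.5373 0.062  0.0632] yawx 76.97 j [ 0.1149  0.4503 -0.157   0.9631  0.      1.9131] shift [-0.0011 -0.0051 -1.7367] roll None
```

View pics/w2.png

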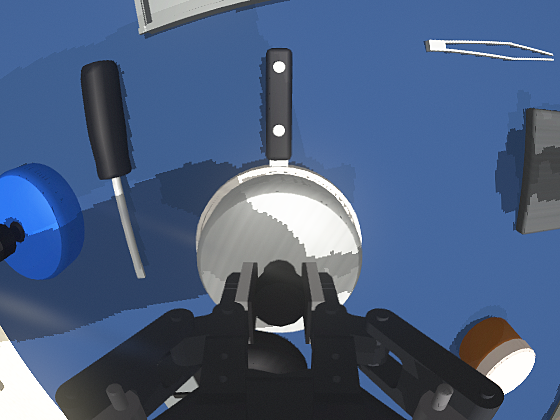

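Request:
move_arm --motion '[[10,[0,0,-0.05],0],[10,[0,0,-0.12],0],[10,[0,0,-0.22],0],[10,[0,0,-0.35],0],[10,[0,0,-0.5],0],[10,[0,0,-0.7],0],[10,[0,0,-0.95],0],[10,[0,0,-1.2],0],[10,[0,0,-1.4],0],[10,[0,0,-1.5],0]]'

```text
clock: 5.5
eef_pos: [0.538, 0.0621, 0.1396]
tool_rot: [0.783, 0.622, 0.001, 0.001]
ft_force: [0.6, -0.3, -0.6]
grip_width: 0.0218
```

```bash
python3 - <<'E'
from h import *
t=camera("top");s=camera("scene");crop(t,100,120,300,280,4,"t3.png"); crop(s,240,150,440,320,4,"s3.png"); go([.574,.284,.138])
E
```

```text
at [0.5379 0.062  0.139 ] yawx 76.96 j [ 0.1148  0.3764 -0.0527  1.1395  0.      1.9131] shift [ 4.4878 -0.2972  0.022 ] roll None
```

View pics/s3.png

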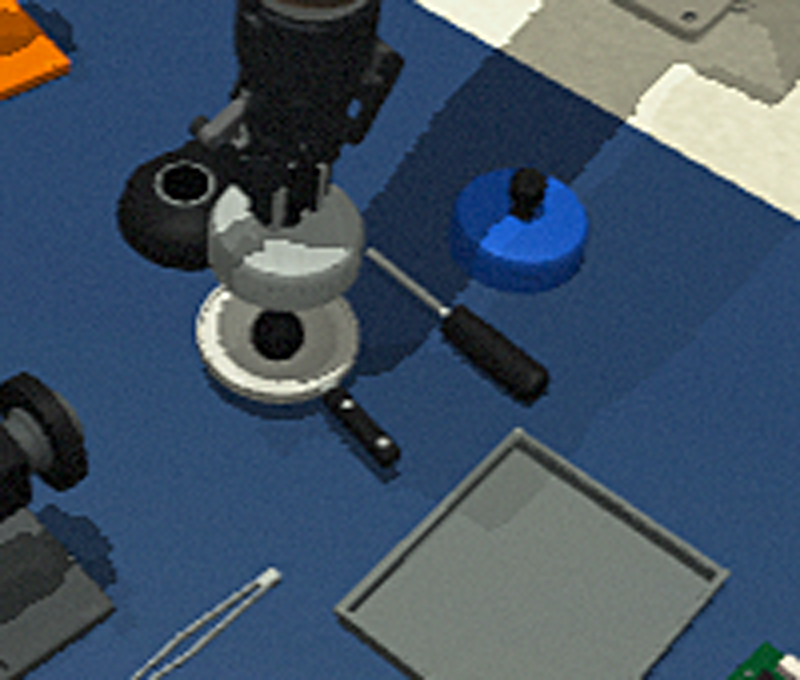

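Request:
move_arm --motion '[[10,[0.15,0,0],0],[10,[0.5,-0.03,0],0],[10,[1.0,-0.06,0],0],[10,[1.6,-0.1,0],0],[10,[2.25,-0.15,0],0],[10,[2.9,-0.2,0],0],[10,[3.5,-0.23,0],0],[10,[4.0,-0.26,0],0],[10,[4.35,-0.29,0],0],[10,[4.48,-0.3,0],0]]'

```text
clock: 6.6
eef_pos: [0.5724, 0.2858, 0.1364]
tool_rot: [0.782, 0.623, -0.001, -0.0]
ft_force: [0.3, 0.1, -1.7]
grip_width: 0.0221
```

```bash
python3 - <<'E'
from h import *
s=camera("scene");crop(s,280,170,480,350,3.3,"s4.png"); go([.574,.284,.0395]); e,Rm=state(); print(Rm[:,2])
E
```

```text
at [0.5725 0.2858 0.1365] yawx 77.11 j [0.4627 0.5697 0.252  1.2544 0.0006 2.2584] shift [-0.0277  0.0401  1.9407] roll None
[-0.0014 -0.     -1.    ]
```

View pics/s4.png

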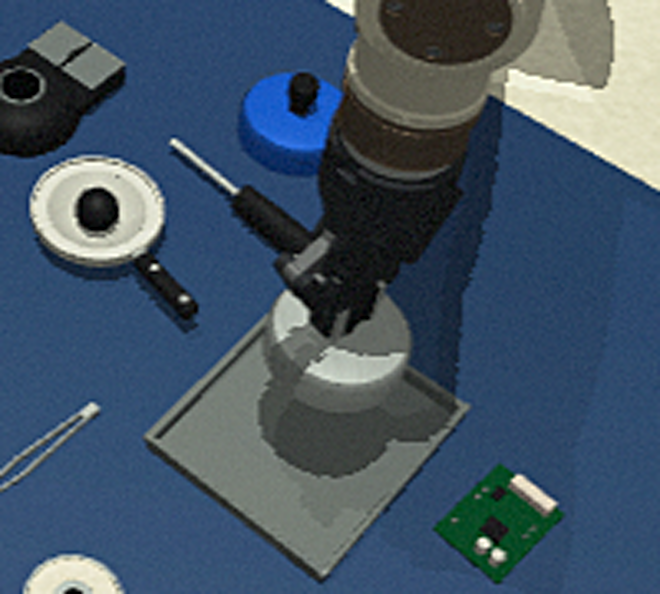

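Request:
move_arm --motion '[[10,[0,0,0.1],0],[10,[0,0,0.3],0],[10,[0,0,0.55],0],[10,[0,0,0.8],0],[10,[0,0,1.1],0],[10,[0,0,1.35],0],[10,[0,0,1.55],0],[10,[0,0,1.7],0],[10,[0,0,1.8],0],[10,[0,0,1.85],0]]'

```text
clock: 7.65
eef_pos: [0.573, 0.2835, 0.0449]
tool_rot: [0.783, 0.622, -0.0, -0.0]
ft_force: [-0.1, -0.1, -1.5]
grip_width: 0.0221
```

Request:
move_arm --motion '[[10,[0,0,0],0],[10,[0,0,0.01],0],[10,[0,0,0.02],0],[10,[0,0,0.03],0],[10,[0,0,0.04],0],[10,[0,0,0.05],0],[10,[0,0,0.05],0],[10,[0,0,0.05],0],[10,[0,0,0.05],0],[10,[0,0,0.05],0]]'

```text
clock: 8.65
eef_pos: [0.5731, 0.2836, 0.0428]
tool_rot: [0.783, 0.622, -0.0, -0.0]
ft_force: [-1.2, 0.2, -0.9]
grip_width: 0.0221
```

Request:
move_arm --motion '[[10,[0,0,0.01],0],[10,[0,0,0.02],0],[10,[0,0,0.03],0],[10,[0,0,0.04],0],[10,[0,0,0.05],0],[10,[0,0,0.06],0],[10,[0,0,0.06],0],[10,[0,0,0.06],0],[10,[0,0,0.06],0],[10,[0,0,0.06],0]]'

```text
clock: 9.65
eef_pos: [0.5731, 0.2836, 0.0402]
tool_rot: [0.783, 0.622, 0.0, 0.0]
ft_force: [-2.1, -0.4, 4.7]
grip_width: 0.0217
```

Request:
move_arm --motion '[[22,[0,0,0],0],[24,[0,0,0],0],[26,[0,0,0],0],[30,[0,0,0],0],[36,[0,0,0],0],[44,[0,0,0],0],[50,[0,0,0],0],[56,[0,0,0],0],[60,[0,0,0],0],[60,[0,0,0],0]]'

```text
clock: 10.65
eef_pos: [0.5731, 0.2836, 0.0398]
tool_rot: [0.783, 0.622, 0.0, -0.0]
ft_force: [0.0, -0.3, 0.4]
grip_width: 0.06
```

Request:
move_arm --motion '[[60,[0,0,-0.1],0],[60,[0,0,-0.4],0],[60,[0,0,-0.8],0],[60,[0,0,-1.2],0],[60,[0,0,-1.6],0],[60,[0,0,-1.9],0],[60,[0,0,-2.1],0],[60,[-0.6,0,-2.2],0],[60,[-1.2,0,-2.2],0],[60,[-1.8,0,-2.2],0]]'

```text
clock: 11.65
eef_pos: [0.5524, 0.1952, 0.15]
tool_rot: [0.783, 0.623, 0.0, 0.0]
ft_force: [1.2, 0.3, -0.3]
grip_width: 0.0595
```

```bash
python3 - <<'E'
from h import *
t=camera("top");crop(t,100,120,300,280,4,"t5.png"); s=camera("scene");crop(s,280,170,480,350,3.3,"s5.png"); 
e,Rm=state();c=camera("wrist");cv2.imwrite("pics/w5.png",c["color"][:,:,::-1])
go([.5565,.1455,.08],76.6)
E
```

```text
at [0.5524 0.1943 0.15  ] yawx 76.82 j [0.3382 0.4537 0.097  1.2147 0.0001 2.139 ] shift [-0.931   0.304   1.4007] roll 0.036718429641799354
```

View pics/s5.png

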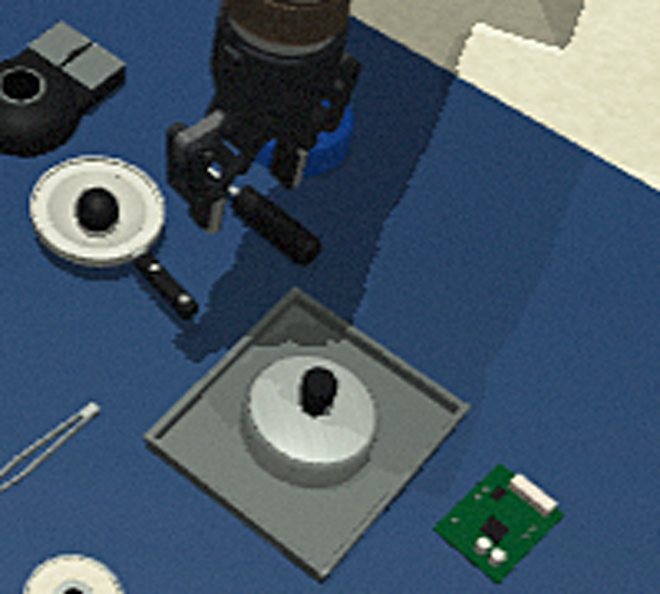

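View pics/w5.png

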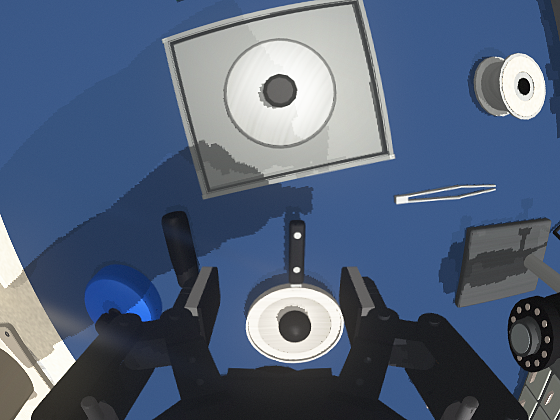

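View pics/t5.png

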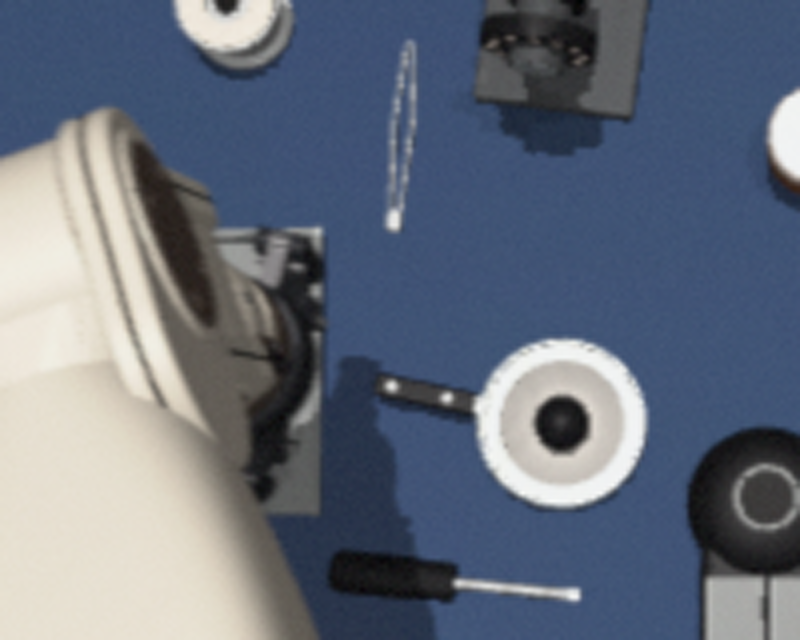

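```bash
python3 - <<'E'
from h import *
t=camera("top");e,Rm=state();c=camera("wrist")
g=c["color"].max(2)
for r in range(222,285,8):
    xs=np.where(g[r,280:315]<70)[0]+280; print(r,xs.min() if len(xs) else None,xs.max() if len(xs) else None,end=' ; ')
print()
w=lambda uv,z:(lambda od:od[0]+od[1]*((z-od[0][2])/od[1][2]))(wray(c,uv,e,Rm))
print("W",w((297.5,221),.03),w((296.5,283),.03),"ball",w((295,324),.025))
print("T",plane(t,[(194.4,215.6),(218.6,220.3)],.03),plane(t,[(240.4,225.8)],.027))
E
```

```text
222 None None ; 230 288 303 ; 238 288 303 ; 246 288 303 ; 254 288 302 ; 262 288 302 ; 270 288 302 ; 278 288 302 ; 
W [0.5649 0.1789 0.03  ] [0.5512 0.1185 0.03  ] ball [0.5392 0.0668 0.025 ]
T [[0.5637 0.1724 0.03  ]
 [0.5511 0.1145 0.03  ]] [[0.5369 0.0627 0.027 ]]
```

Request:
move_arm --motion '[[60,[-0.1,0.02,0.2],0],[56,[-0.3,0.07,0.5],0],[52,[-0.55,0.13,0.9],0],[50,[-0.75,0.2,1.2],0],[50,[-0.88,0.26,1.5],0],[50,[-0.94,0.3,1.7],0],[50,[-0.94,0.3,1.85],0],[50,[-0.94,0.3,1.9],0],[50,[-0.94,0.3,1.9],0],[50,[-0.94,0.3,1.9],0]]'

```text
clock: 12.9
eef_pos: [0.5573, 0.1473, 0.0554]
tool_rot: [0.783, 0.623, 0.001, 0.0]
ft_force: [0.1, 0.7, 0.4]
grip_width: 0.0498
```

```bash
python3 - <<'E'
from h import *
go([.5564,.1448,.007],77)
e,Rm=state();c=camera("wrist");cv2.imwrite("pics/w6.png",c["color"][:,:,::-1])
s=camera("scene");crop(s,240,170,400,300,5,"s6.png")
E
```

```text
at [0.5573 0.1473 0.0554] yawx 77.01 j [ 0.2584  0.5191 -0.0637  0.9868  0.0001  2.0559] shift [-0.0529 -0.0066  0.9678] roll 0.0010814754599550724
```

View pics/w6.png

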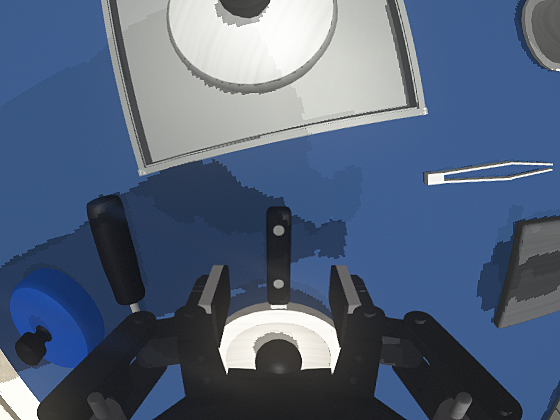

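View pics/s6.png

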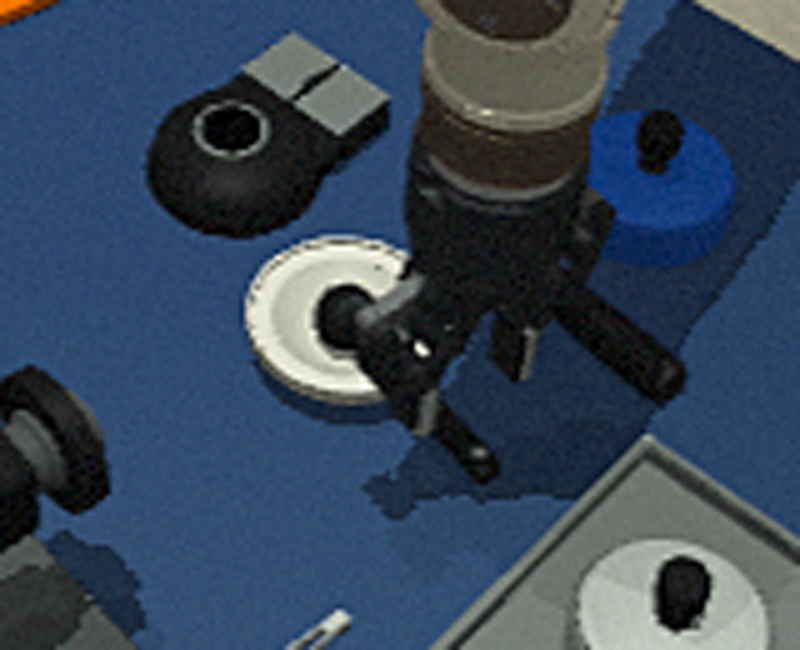

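Request:
move_arm --motion '[[50,[-0.02,0,0.1],0],[50,[-0.05,0,0.25],0],[48,[-0.05,0,0.45],0],[46,[-0.05,0,0.6],0],[44,[-0.05,0,0.75],0],[42,[-0.05,0,0.85],0],[40,[-0.05,0,0.92],0],[36,[-0.05,0,0.95],0],[32,[-0.05,0,0.95],0],[30,[-0.05,0,0.95],0]]'

```text
clock: 14.0
eef_pos: [0.5565, 0.1444, 0.0076]
tool_rot: [0.783, 0.622, 0.0, 0.0]
ft_force: [-0.7, 0.3, -0.0]
grip_width: 0.0297
```

Request:
move_arm --motion '[[28,[0,0,0],0],[25,[0,0,0],0],[23,[0,0,0],0],[21,[0,0,0],0],[19,[0,0,0],0],[17,[0,0,0],0],[15.5,[0,0,0],0],[14,[0,0,0],0],[12,[0,0,0],0],[8,[0,0,0],0]]'

```text
clock: 15.0
eef_pos: [0.5561, 0.1443, 0.0074]
tool_rot: [0.783, 0.622, -0.0, -0.0]
ft_force: [-1.4, 0.8, 0.8]
grip_width: 0.0128
```

Request:
move_arm --motion '[[5,[0,0,0],0],[2,[0,0,0],0],[2,[0,0,0],0],[2,[0,0,0],0],[2,[0,0,0],0],[2,[0,0,0],0],[2,[0,0,0],0],[2,[0,0,0],0],[2,[0,0,0],0],[2,[0,0,0],0]]'

```text
clock: 16.0
eef_pos: [0.5562, 0.1443, 0.0073]
tool_rot: [0.783, 0.622, -0.0, -0.0]
ft_force: [-2.5, 0.7, 3.3]
grip_width: 0.0129
```

```bash
python3 - <<'E'
from h import *
go([.5564,.1448,.02],77)
e,Rm=state();c=camera("wrist");cv2.imwrite("pics/w7.png",c["color"][:,:,::-1])
t=camera("top");crop(t,170,170,300,260,5,"t7.png")
E
```

```text
at [0.5562 0.1443 0.0073] yawx 76.97 j [ 0.2539  0.5734 -0.1164  0.8811  0.0001  2.0521] shift [ 0.0101  0.0025 -0.2536] roll -0.005256653780331059
```

View pics/w7.png

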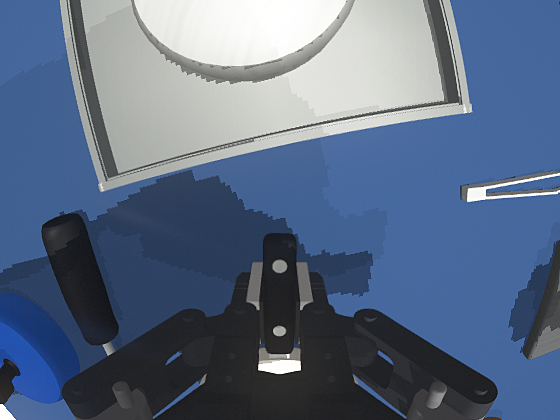

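Request:
move_arm --motion '[[2,[0,0,-0.01],0],[2,[0,0,-0.03],0],[2,[0,0,-0.06],0],[2,[0,0,-0.1],0],[2,[0,0,-0.15],0],[2,[0,0,-0.2],0],[2,[0,0,-0.24],0],[2,[0,0,-0.27],0],[2,[0,0,-0.29],0],[2,[0,0,-0.3],0]]'

```text
clock: 17.1
eef_pos: [0.5563, 0.1443, 0.0225]
tool_rot: [0.783, 0.622, 0.0, 0.0]
ft_force: [0.5, 0.8, -2.2]
grip_width: 0.0126
```

```bash
python3 - <<'E'
from h import *
go([.5564,.1448,.02],77)
t=camera("top");crop(t,170,170,300,260,5,"t8.png"); s=camera("scene");crop(s,240,170,400,300,5,"s8.png")
E
```

```text
at [0.5563 0.1443 0.0225] yawx 76.97 j [ 0.2538  0.5546 -0.1023  0.9137 -0.      2.0521] shift [0.0107 0.0002 0.0493] roll -0.005563718093479035
```

View pics/s8.png

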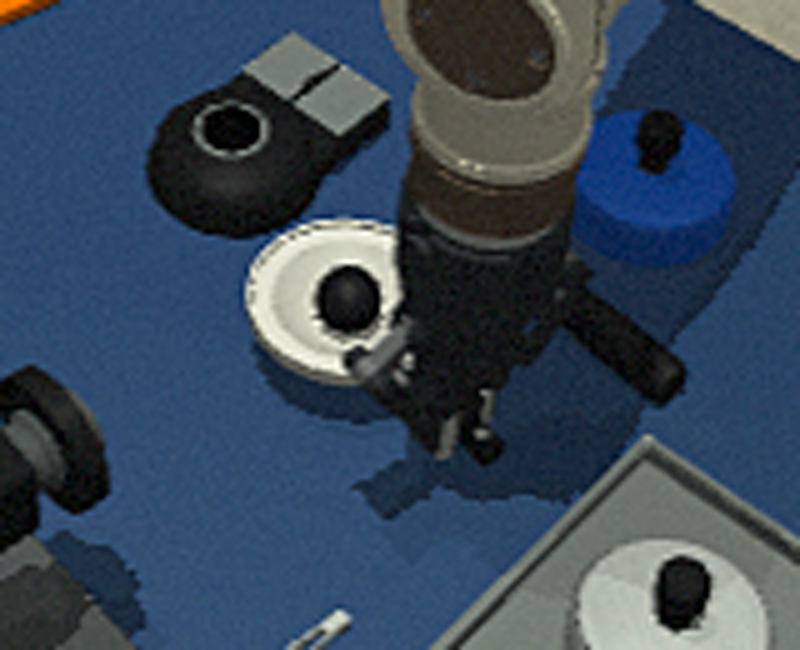

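View pics/t8.png

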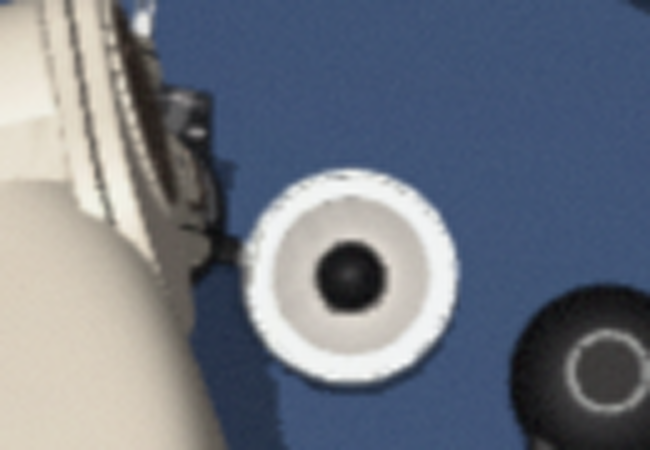

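Request:
move_arm --motion '[[2,[0,0,-0.02],0],[2,[0,0,-0.06],0],[2,[0,0,-0.13],0],[2,[0,0,-0.22],0],[2,[0,0,-0.33],0],[2,[0,0,-0.45],0],[2,[0,0,-0.57],0],[2,[0,0,-0.69],0],[2,[0,0,-0.81],0],[2,[0,0,-0.93],0]]'

```text
clock: 18.2
eef_pos: [0.5563, 0.1443, 0.0694]
tool_rot: [0.783, 0.622, 0.0, 0.0]
ft_force: [0.5, 0.0, -2.1]
grip_width: 0.0129
```

Request:
move_arm --motion '[[2,[0,0,-0.12],0],[2,[0,0,-0.24],0],[2,[0,0,-0.36],0],[2,[0,0,-0.48],0],[2,[0,0,-0.59],0],[2,[0,0,-0.69],0],[2,[0,0,-0.78],0],[2,[0,0,-0.85],0],[2,[0,0,-0.89],0],[2,[0,0,-0.91],0]]'

```text
clock: 19.2
eef_pos: [0.5563, 0.1443, 0.1145]
tool_rot: [0.783, 0.622, 0.0, 0.0]
ft_force: [-0.1, -0.1, -1.9]
grip_width: 0.0131
```

```bash
python3 - <<'E'
from h import *
go([.5567,.0922,.1143],171.8)
t=camera("top");crop(t,170,150,300,260,5,"t9.png"); s=camera("scene");crop(s,220,150,400,300,4.4,"s9.png")
E
```

```text
at [0.5563 0.1443 0.1145] yawx 76.97 j [ 0.2538  0.4597  0.0087  1.1197 -0.      2.0521] shift [-1.0132  0.2432  0.0039] roll -15.80567934603107
```

View pics/s9.png

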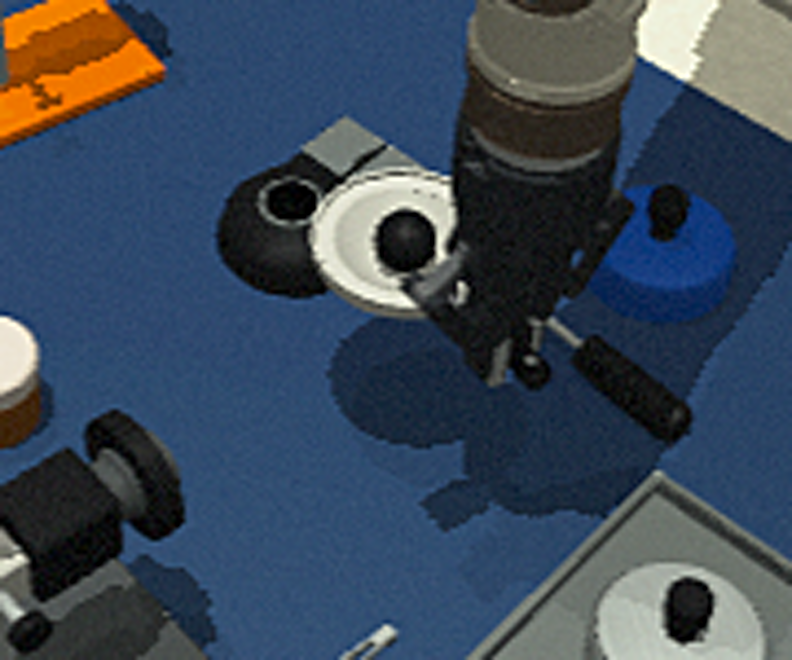

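View pics/t9.png

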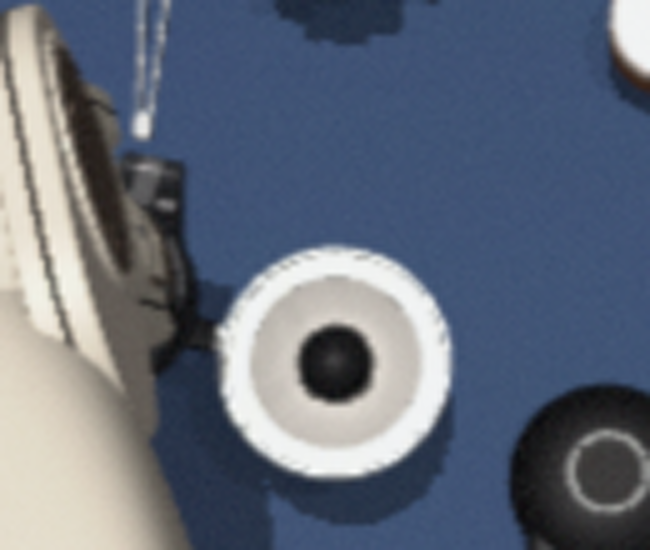

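Request:
move_arm --motion '[[2,[0,0,0],0],[2,[-0.01,0,0],0],[2,[-0.03,0.01,0],0],[2,[-0.06,0.015,0],0],[2,[-0.105,0.025,0],0],[2,[-0.165,0.04,0],0],[2,[-0.235,0.055,0],0],[2,[-0.32,0.075,0],0],[2,[-0.41,0.1,0],0],[2,[-0.505,0.12,0],0]]'

```text
clock: 20.3
eef_pos: [0.5564, 0.1179, 0.1143]
tool_rot: [0.783, 0.622, 0.0, 0.0]
ft_force: [0.1, 0.2, -2.0]
grip_width: 0.0126
```

Request:
move_arm --motion '[[2,[-0.095,0.02,0],0],[2,[-0.185,0.045,0],0],[2,[-0.27,0.065,0],0],[2,[-0.34,0.08,0],0],[2,[-0.4,0.095,0],0],[2,[-0.445,0.105,0],0],[2,[-0.475,0.11,0],0],[2,[-0.495,0.115,0],0],[2,[-0.505,0.12,0],0],[2,[-0.505,0.12,0],0]]'

```text
clock: 21.3
eef_pos: [0.5565, 0.0924, 0.1143]
tool_rot: [0.783, 0.622, 0.0, -0.0]
ft_force: [-0.6, 0.8, -1.7]
grip_width: 0.0131
```

```bash
cat >> h.py <<'E'
def dishball(c):
    g=c["color"].astype(int); hsv=cv2.cvtColor(c["color"],cv2.COLOR_RGB2HSV)
    m=((hsv[:,:,1]<70)&(hsv[:,:,2]>120)).astype(np.uint8); m[:, :200]=0; m[:150]=0; m[260:]=0; m[:,275:]=0
    cs,_=cv2.findContours(m,cv2.RETR_EXTERNAL,cv2.CHAIN_APPROX_NONE);k=max(cs,key=cv2.contourArea); e=cv2.fitEllipse(cv2.convexHull(k))
    fm=np.zeros_like(m); cv2.ellipse(fm,(e[0],(e[1][0]*.7,e[1][1]*.7),e[2]),1,-1)
    b=((g.max(2)<80)&(fm>0)).astype(np.uint8); M=cv2.moments(b,True)
    return e,(M["m10"]/M["m00"],M["m01"]/M["m00"])
E
python3 - <<'E'
from h import *
go([.5567,.0922,.1143],171.8)
t=camera("top");e,b=dishball(t);print(e,b,plane(t,[e[0]],.136),plane(t,[b],.132))
E
```

```text
at [0.5565 0.0924 0.1143] yawx 76.97 j [ 0.1645  0.4406 -0.0224  1.1077  0.      1.9628] shift [-0.0036  0.004   0.0002] roll -15.805085994368275Traceback (most recent call last):
  File "<stdin>", line 3, in <module>
  File "h.py", line 41, in dishball
    return e,(M["m10"]/M["m00"],M["m01"]/M["m00"])
              ~~~~~~~~^~~~~~~~~
ZeroDivisionError: float division by zero
```

Request:
move_arm --motion '[[2,[0,0,0],-0.02],[2,[0,0,0],-0.1],[2,[0,0,0],-0.25],[2,[0,0,0],-0.5],[2,[0,0,0],-0.85],[2,[0,0,0],-1.28],[2,[0,0,0],-1.76],[2,[0,0,0],-2.26],[2,[0,0,0],-2.76],[2,[0,0,0],-3.26]]'

```text
clock: 22.35
eef_pos: [0.5565, 0.0924, 0.1143]
tool_rot: [0.665, 0.747, -0.0, -0.0]
ft_force: [-0.6, 0.3, -2.6]
grip_width: 0.0129
```

Request:
move_arm --motion '[[2,[0,0,0],-0.5],[2,[0,0,0],-1.0],[2,[0,0,0],-1.5],[2,[0,0,0],-2.0],[2,[0,0,0],-2.5],[2,[0,0,0],-3.0],[2,[0,0,0],-3.5],[2,[0,0,0],-4.0],[2,[0,0,0],-4.5],[2,[0,0,0],-5.0]]'

```text
clock: 23.35
eef_pos: [0.5564, 0.0924, 0.1142]
tool_rot: [0.448, 0.894, -0.0, -0.0]
ft_force: [0.6, 0.3, -2.5]
grip_width: 0.0129
```

Request:
move_arm --motion '[[2,[0,0,0],-0.5],[2,[0,0,0],-1.0],[2,[0,0,0],-1.5],[2,[0,0,0],-2.0],[2,[0,0,0],-2.5],[2,[0,0,0],-3.0],[2,[0,0,0],-3.5],[2,[0,0,0],-4.0],[2,[0,0,0],-4.5],[2,[0,0,0],-5.0]]'

```text
clock: 24.35
eef_pos: [0.5563, 0.0923, 0.1142]
tool_rot: [0.202, 0.979, -0.0, -0.0]
ft_force: [0.4, 0.0, -2.1]
grip_width: 0.0128
```

Request:
move_arm --motion '[[2,[0,0,0],-0.47],[2,[0,0,0],-0.9],[2,[0,0,0],-1.3],[2,[0,0,0],-1.65],[2,[0,0,0],-1.95],[2,[0,0,0],-2.2],[2,[0,0,0],-2.38],[2,[0,0,0],-2.48],[2,[0,0,0],-2.54],[2,[0,0,0],-2.55]]'

```text
clock: 25.35
eef_pos: [0.5565, 0.0924, 0.1143]
tool_rot: [0.071, 0.997, -0.0, 0.0]
ft_force: [-0.2, 0.8, -1.2]
grip_width: 0.0129
```

```bash
python3 - <<'E'
from h import *
go([.5567,.0922,.1143],171.8)
t=camera("top");crop(t,170,70,320,260,3.1,"t10.png"); s=camera("scene");crop(s,190,150,380,330,3.3,"s10.png")
e,Rm=state();c=camera("wrist");cv2.imwrite("pics/w10.png",c["color"][:,:,::-1])
E
```

```text
at [0.5565 0.0924 0.1143] yawx 171.84 j [ 0.1645  0.4406 -0.0224  1.1078 -0.      0.3069] shift [-0.0037 -0.003   0.0004] roll 0.006225702800980078
```

View pics/s10.png

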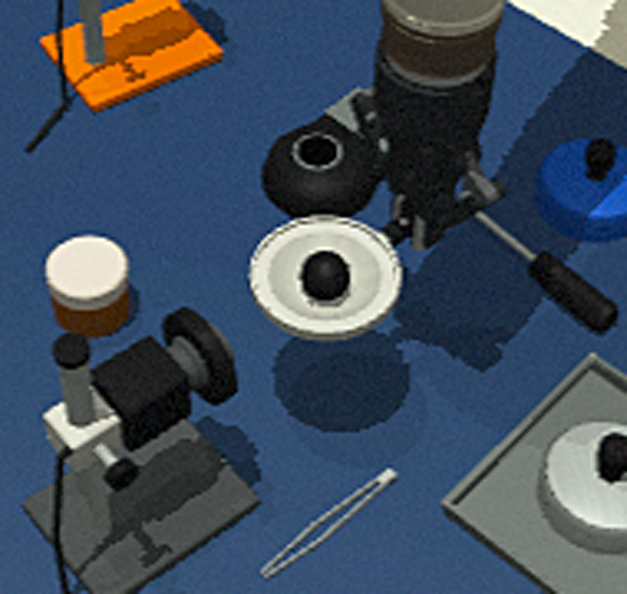

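View pics/t10.png

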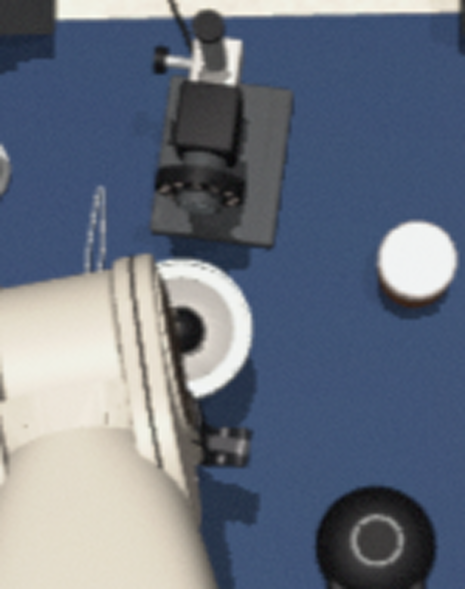

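```bash
python3 - <<'E'
from h import *
t=camera("top");s=camera("scene")
a=np.radians(-8.2);X=np.array([np.cos(a),np.sin(a),0]);O=np.array([.7983,.0575,0])
F=O-.16*X;F[2]=.132;L=F+.09*X; post=O+0
print("F",F,"L",L)
Sb=(325/3.3+190-.35,276/3.3+150-.35);Tb=(178/3.1+170-.35,330/3.1+70-.35)
print("tri ball",tri(s,Sb,t,Tb),"scene@.132",plane(s,[Sb],.132))
print(proj(s,[F]),Sb)
def draw(c,name,x0,y0,x1,y1,k):
    im=cv2.resize(c["color"][y0:y1,x0:x1,::-1],None,fx=k,fy=k,interpolation=cv2.INTER_CUBIC)
    ang=np.linspace(0,2*np.pi,40);Y=np.array([-X[1],X[0],0]);Z=np.array([0,0,1.])
    for r,ctr,col in((.0185,L,(0,255,0)),(.033,L,(0,255,255))):
        for p in proj(c,[ctr+r*(np.cos(q)*Y+np.sin(q)*Z) for q in ang]): cv2.circle(im,tuple(int(v) for v in (p-[x0,y0]+.5)*k),1,col,-1)
    for p in proj(c,[F,L]): cv2.drawMarker(im,tuple(int(v) for v in (p-[x0,y0]+.5)*k),(0,0,255),0,12)
    cv2.imwrite("pics/"+name,im)
draw(s,"s11.png",200,200,340,310,5.7); draw(t,"t11.png",200,80,280,220,4.2)
E
```

```text
F [0.6399 0.0803 0.132 ] L [0.729  0.0675 0.132 ]
tri ball (array([0.6408, 0.0819, 0.1358]), np.float64(0.0020316510244880563)) scene@.132 [[0.639  0.0791 0.132 ]]
[[288.2684 233.829 ]] (288.1348484848485, 233.28636363636363)
```

View pics/s11.png

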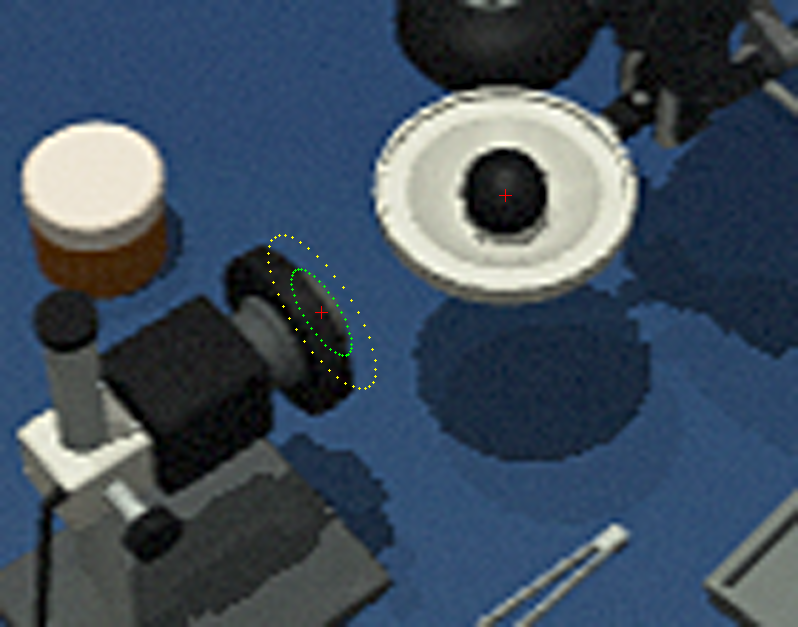

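View pics/t11.png

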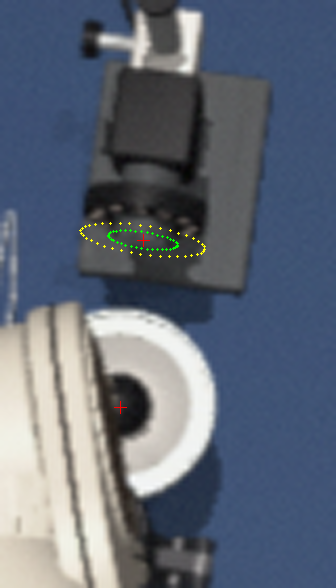

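View pics/w10.png

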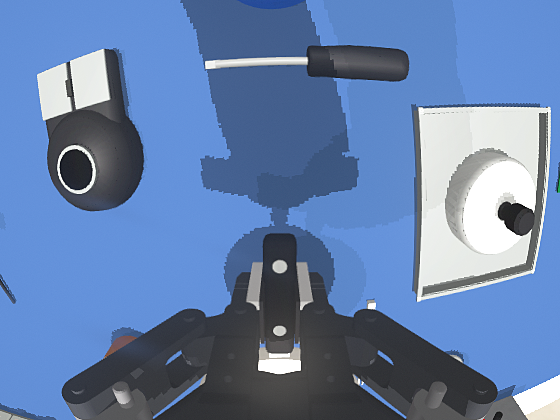

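```bash
python3 - <<'E'
from h import *
s=camera("scene")
hsv=cv2.cvtColor(s["color"],cv2.COLOR_RGB2HSV);m=((hsv[:,:,1]<60)&(hsv[:,:,2]>120)).astype(np.uint8)
k=np.zeros_like(m);k[210:260,262:315]=m[210:260,262:315]
cs,_=cv2.findContours(k,cv2.RETR_EXTERNAL,cv2.CHAIN_APPROX_NONE);c=max(cs,key=cv2.contourArea);x=cv2.convexHull(c);print("seen",cv2.boundingRect(x),cv2.fitEllipse(x))
q=np.linspace(0,2*np.pi,90)
for ry,name in((0,"level"),(.1,"tilt x"),(-.1,"tilt -x")):
  for rim,rr in((.004,.05),(-.008,.05)):
    P=np.c_[rr*np.cos(q),rr*np.sin(q),rim+0*q]
    P=R.from_euler("y",ry).apply(P)+[.6395,.0797,.132]; p=proj(s,P).astype(np.float32); print(name,rim,cv2.fitEllipse(p))
o=get_obs();print(o["eef_pos"],o["joint_vel"],o["grip_width"],o["clock"])
E
```

```text
seen (265, 215, 47, 36) ((288.2055969238281, 232.58726501464844), (35.5638542175293, 46.08707809448242), 91.63105773925781)
level 0.004 ((288.2445373535156, 232.9884796142578), (35.20937728881836, 45.39548873901367), 92.91012573242188)
level -0.008 ((288.08221435546875, 236.39869689941406), (35.13117599487305, 45.01396179199219), 92.93962860107422)
tilt x 0.004 ((288.1787109375, 233.07791137695312), (37.255435943603516, 45.393672943115234), 86.50657653808594)
tilt x -0.008 ((288.3765563964844, 236.16351318359375), (37.10395050048828, 44.98838806152344), 86.5315170288086)
tilt -x 0.004 ((288.3175354003906, 232.89427185058594), (32.80982971191406, 45.39632797241211), 98.19429016113281)
tilt -x -0.008 ((287.796142578125, 236.59568786621094), (32.811771392822266, 45.042396545410156), 98.2259292602539)
[0.5565 0.0924 0.1143] [ 0.0009 -0.0009  0.0014 -0.0017 -0.0011  0.0001] 0.012779770420600281 25.65
```

Request:
move_arm --motion '[[2,[0,0,0],0],[2,[0,0,0],0],[2,[0,0,0],0],[2,[0,0,0],0],[2,[0,0,0],0],[2,[0,0,0],0],[2,[0,0,0],0],[2,[0,0,0],0],[2,[0,0,0],0],[2,[0,0,0],0]]'

```text
clock: 26.65
eef_pos: [0.5565, 0.0924, 0.1143]
tool_rot: [0.071, 0.997, 0.0, -0.0]
ft_force: [-0.0, -0.6, -1.4]
grip_width: 0.0131
```

Level to about 0.02 rad, with the ball on the computed focus and nothing moving, so I'm handing in.

```bash
python3 - <<'E'
from h import *
print(job_done())
E
```

```text
the job is handed in; nothing more can be done
None
```

I set the lid down in the tray and let go of it. I then lifted the dish by its handle, turned it about 95°, and handed in at about 26.7 s of the 64 s allowed, still holding the dish. The hand-in reports no verdict, so these are my own last checks:

- **Lid:** it stands upright in the tray, close to the centre. The fingers have been clear of it since I released it.
- **Ball position:** the scene camera puts the ball at about (0.639, 0.079), assuming a height of 132 mm, against the focus I computed at (0.640, 0.080, 0.132). I got the focus from the camera's foot plate, and the lens and ring light agree with it by eye.
- **Ball in the dish:** it looks central in the dish in the scene view.
- **Dish:** the outline of its rim suggests it is level to about 0.02 rad. The tool points away from the lens to within 0.1° of my estimate of the camera's axis, which is itself good to about 1°. The arm is motionless, with the handle gripped at an opening of about 13 mm.
- **Other objects:** I saw no sign that anything else had moved, and no contact with the camera.

**Checks that disagreed or failed:**
- Triangulating the ball from two views gave 136 mm instead of 132 mm, with the rays missing by 2 mm. The arm hid half the ball from the top camera, so I trust that reading less.
- My automatic ball check on the top image crashed once. I used the scene view and hand-read pixels instead.

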